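# Key and belt hub onto the arbor

## Task

Mount the toothed aluminium hub on the arbor: first drop the narrow bright steel key flat into the slot in the arbor's shoulder, then slide the hub down over the arbor's spigot with its keyway over the key until it sits fully home on the shoulder. The wide brass key does not fit; leave it where it lies. Let go of everything at the end.

Things in the scene. Friction and masses are not known exactly. Their poses are not given: they have to be found in the camera images.
- arbor: Fixed steel shaft end on a green square base plate. Origin on its axis at bench level; z up. Round shoulder 132 mm across, top at z 36 mm; spigot 24 mm thick, top at z 74, last 14 mm tapered. Key slot in the shoulder's top, long side along x: from x +18 mm out to the rim, 22 mm wide, floor at z 24, mouth flared to 34 mm; key centre goes to x +42, y 0. The seated key fits either way round and stands 16 mm proud.
- key_center (a point): The narrow bright steel key to use: a plain block 34 mm long (its x), 14 mm wide (y), 28 mm high (z up), loose on the bench, lying the way it goes into the slot; about 0.1 kg. The point is its centre.
- hub_center (a point): Toothed aluminium hub, loose, right way up, 0.4 kg, 48 mm high. Flange (lower 22 mm) 113 mm across, cut right across along x by a 24 mm keyway seen from above, flaring to 42 mm at the underside. Above it an octagonal boss 48 mm across flats, flats facing x and y. Bore 30 mm. Half a turn is the same. Point: on the axis, 24 mm above the underside; fully home it is at z 60 mm of the arbor.
- spare_center (a point): The wide brass key, not to be used or moved: a plain block 34 mm long (x), 26 mm wide (y), 28 mm high, loose on the bench. The point is its centre.
Things that resemble listed ones, but are neither listed nor needed, are in the scene too. What is shaped like the part that bears hub_center but blue is not meant.

How it is judged (in metres and radians):
On the way, in this order (a step that is already met when the one before it is completed fails the run):
1. the steel key lies flat in the arbor's slot, let go (x of key_center in the frame of arbor between 0.03 and 0.054 m and y of key_center in the frame of arbor between -0.01 and 0.01 m and z of key_center in the frame of arbor below 0.042 m and angle between key_center's own z axis and vertical below 0.17 rad and contact force between the fingers and key below 0.1 N), for 0.2 s.
2. the hub sits home on the shoulder with its keyway over the key (horizontal distance between hub_center and arbor below 0.01 m and z of hub_center in the frame of arbor below 0.065 m and angle between hub_center's own z axis and vertical below 0.12 rad), for 0.2 s.
At the end, for the whole second after the job is handed in: Steel key flat on the slot floor (centre within 12 mm along, 10 mm across, 4 mm in height, tilt under 10 degrees); hub on the spigot (axis within 10 mm), down on the shoulder within 5 mm, level within 7 degrees, keyway along the slot within 20 degrees; both at rest, released (all of step 2 and x of key_center in the frame of arbor between 0.03 and 0.054 m and y of key_center in the frame of arbor between -0.01 and 0.01 m and z of key_center in the frame of arbor below 0.042 m and angle between key_center's own z axis and vertical below 0.17 rad and angle between the x axis of hub_center and the x axis of arbor, either way round below 0.35 rad and linear speed of each of hub, key below 0.02 m/s); the robot touches nothing.
It fails at once if the brass key is moved more than 30 mm (distance of spare_center from where it was at the start of the episode above 0.03 m).
It also fails if it takes over 69 s, if anything falls off the work surface, if the arm or the gripper's body presses on something with over 40 N, if the wrist force passes 120 N, or if a joint passes its speed limit or range.

## Robot

A 6-joint arm with a two-finger parallel gripper is mounted at the origin on a cart in front of the work surface, level with it; the furniture and walls round the work are solid. World frame = base frame: x ahead of the robot, y to its left, z up, the work surface at z = 0. Lengths are in mm, angles in degrees, forces in N, time in s.
With the tool pointing down it reaches from about 300 to 850 mm from the base axis. Payload 4.2 kg.
Tool frame: the origin (TCP) lies on the centre line of the jaws, within the pads' length; the fingertips stand 14 mm ahead of it and the grasp point (between the pads) lies 5 mm behind it (env.finger_overhang is the z of the fingertips in the tool frame, in mm); z points along the fingers, y is the line along which they close (so a half turn about z gives the same grasp; the last joint's range is limited). The gripper opens to 91 mm and grips with 3 to 60 N. Pads are 32 mm wide; open, the fingers measure 118 mm over their backs; the gripper's body (76 mm by 178 mm) begins 60 mm behind the grasp point.
Start: joints at [75.917, 18.312, 89.639, -0, 72.044, -1.146], TCP at [128.735, 560.419, 227.976] pointing down, gripper open.
Joint ranges: [-177.97, 177.97], [-48.28, 115.42], [12.27, 149.76], [-77.06, 257.06], [2.81, 150.46], [-146.56, 146.56]. Speed limits (degrees/s): [147.25, 147.25, 180, 180, 180, 180].

## Interface

Orientations are given as [roll, pitch, yaw] about the fixed x, y, z axes, in that order (R = Rz(yaw) Ry(pitch) Rx(roll)).
In Python, from workcell import sensors, viewer, env gives the robot as it stands. The module is installed in compiled form; this text tells all that it offers.
- The arm moves only by the tool step_arm, never from a script. Its argument "plan" is one flat list of numbers, 6 for each row, row after row: the shift along the tool's x, y, z in cm, then the turn, a rotation vector about the tool's x, y, z in rad. In form: [x, y, z, wx, wy, wz, x, y, z, wx, wy, wz, ...]. A call has 1 to 5 rows; each row shifts and turns the commanded pose from where the row before left it, along the tool's axes as they then stand; what a row does not reach is not made up. A row lasts 1/12 s, in which the tool goes at most 41.7 mm and 7.16 degrees, less where a joint would pass 70% of its speed; a pose out of reach is approached as far as the arm can. A call is refused whole if a number of a shift passes 4.17 or a number of a turn 0.125, either way. A call with a gripper value outside its range is refused whole. "hand" is the finger opening in cm, from 0 to 9.12, set as the call begins (left out, the last holds). The fingers move at their own pace and stop on an object; "newtons" is the grip in N (left out, the last holds). Time passes only in rows, so rows that do not move let the fingers close. It gives the time, the measured TCP pose, the force, the opening and the grip force at its end, in the units of the state.
- sensors.state(): the state, without advancing time (a new reading comes with each control period).
- viewer.grab_frame(name): name is "scene" or "top" or "wrist"; returns a dict with "img" (480x640x3 uint8, red, green, blue), "fx", "fy", "cx", "cy" (pixels), "position" and "attitude" of the camera in the world. Camera axes: x right, y down, z forward; pixel columns grow to the right and rows downward; lengths in mm; the calibration is good to about 2 mm. A picture is of the moment at which its call begins. There is no depth.
- env.job_done(): hands the job in; it is judged then, once.
Trained networks look in a picture, given as the dict that the camera call returned (one of the last four; its "shot" number tells which), for a name from the list of things; names that differ only in an ending like _2 or _b are one class to them, and where a whole thing is asked for, a point or a joint stands for the part that bears it (a point fixed in the world has none). Each returns a list of dicts, best first, with "score" (0 to 1); they miss things now and then, are a little off and sometimes report something else, mostly with a low value. They report only what shows in the picture. A call takes as long as a camera call. They do not tell look-alikes from the thing itself.
- viewer.boxes_of(name, picture): "location" ([column, row] in pixels, amid what is visible of it).
- viewer.pinpoint(name, picture): "location" ([column, row] in pixels: a listed point, or the origin of a listed thing).
The state is a dict: "time_s": time; "qpos": joint angles; "qvel": joint speeds; "effort": joint torques, N m; "ee_pos": TCP position; "ee_rot": TCP orientation; "force": force on the tool from outside, world axes, zero at the start; "torque": the same for the moment, N m; "gripper_width": finger opening in mm; "gripper_force": force on a finger pad.
Only numpy, scipy, OpenCV 4.12 (cv2) and the standard library are available. Lean on these libraries where they do the work, as an engineer would, in place of code of your own. Each camera call takes 0.05 s, during which the arm holds its last target. There are 200 camera calls.

## Working session

There is one attempt and no reset: what is moved stays moved. The work goes in short steps, Python scripts to look and compute and a tool call to move; the robot and the scene stay as the last step left them, time stands still between calls to the robot, and variables do not carry over. Pictures are saved under pics/ and viewed, at most 10 in all, crops included, and the job is handed in when it is done.

Besides the shell and the picture viewer there is one more tool, called after ">>>" as name(argument=value, ...) on one line, values as JSON. step_arm: Moves the arm, as the interface text tells. Its arguments: {"type":"object","properties":{"plan":{"type":"array","items":{"type":"number"}},"hand":{"type":"number"},"newtons":{"type":"number"}},"required":["plan"]}

```bash
mkdir -p pics
cat > h.py <<'E'
import numpy as np, cv2
from scipy.spatial.transform import Rotation as R
from workcell import sensors, viewer, env
def rot(a):
    a=np.array(a,float)
    if a.shape==(3,3): return a
    if a.size==4: return R.from_quat(a).as_matrix()
    return R.from_euler('xyz',a,degrees=True).as_matrix()
def px2w(p,uv,z):
    d=rot(p['attitude'])@np.array([(uv[0]-p['cx'])/p['fx'],(uv[1]-p['cy'])/p['fy'],1])
    o=np.array(p['position'],float); return o+d*(z-o[2])/d[2]
def w2px(p,X):
    c=rot(p['attitude']).T@(np.array(X,float)-p['position']); return np.array([p['cx']+p['fx']*c[0]/c[2],p['cy']+p['fy']*c[1]/c[2]])
def save(p,n): cv2.imwrite('pics/'+n,p['img'][:,:,::-1])
E
python3 - <<'E'
from h import *
for c in ['top','scene']:
    p=viewer.grab_frame(c); save(p,c+'1.png'); print(c,p['position'],p['attitude'],p['fx'])
    for n,z in [('arbor',0),('key_center',14),('hub_center',24),('spare_center',14)]:
        for r in viewer.pinpoint(n,p)[:4]: print(n,round(r['score'],2),np.round(r['location']),np.round(px2w(p,r['location'],z)))
print(sensors.state())
E
```

```text
top [ 331.08319497 -146.78051366 2117.04351279] [-175.66122132   -0.26265079  -89.17387517] 588.71781635568
arbor 0.91 [242. 223.] [550.  81.   0.]
key_center 0.53 [152. 240.] [483. 399.  14.]
key_center 0.4 [243. 221.] [556.  75.  14.]
hub_center 0.94 [461. 275.] [ 373. -705.   24.]
hub_center 0.86 [344. 260.] [ 422. -289.   24.]
hub_center 0.84 [222. 274.] [365. 143.  24.]
hub_center 0.56 [300. 258.] [ 427. -130.   24.]
spare_center 0.42 [199. 238.] [493. 232.  14.]
scene [ -30.456665    845.46494182 1268.77161187] [-137.70970343    0.52196978 -152.56540015] 542.3389964556447
arbor 0.72 [268. 302.] [544.  85.   0.]
arbor 0.21 [357. 227.] [ 441. -309.    0.]
key_center 0.67 [222. 396.] [488. 397.  14.]
hub_center 0.94 [332. 258.] [ 443. -133.   24.]
hub_center 0.85 [313. 339.] [360. 149.  24.]
hub_center 0.75 [418. 162.] [ 373. -687.   24.]
hub_center 0.55 [354. 226.] [ 442. -288.   24.]
spare_center 0.59 [250. 344.] [506. 235.  14.]
{'time_s': 0.5, 'qpos': array([ 7.59162238e+01,  1.83129710e+01,  8.96431593e+01,  8.57855932e-04,
        7.20433021e+01, -1.14473878e+00]), 'qvel': array([-0.04369291, -0.09790236, -0.09899892,  0.01661735, -0.01805387,
        0.06669641]), 'effort': array([-1.52066161e-05, -4.11990166e+01, -2.32040602e+01,  7.28213880e-02,
        3.84979136e-02, -2.41952148e-05]), 'ee_pos': array([128.73064614, 560.39080466, 227.93694563]), 'ee_rot': array([ 1.79999416e+02, -8.04567849e-04,  1.67060698e+02]), 'force': array([ 0.58381318, -0.11558548,  0.60282551]), 'torque': array([-0.02276334,  0.00719239,  0.0631222 ]), 'gripper_force': 0.0, 'gripper_width': 91.06146247757955}
```

View pics/top1.png

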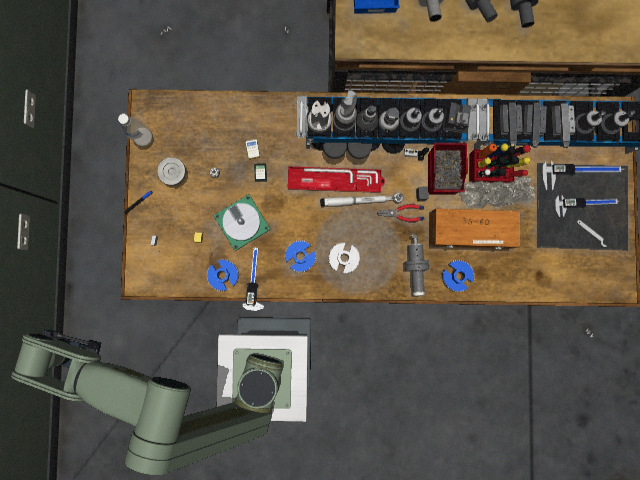

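View pics/scene1.png

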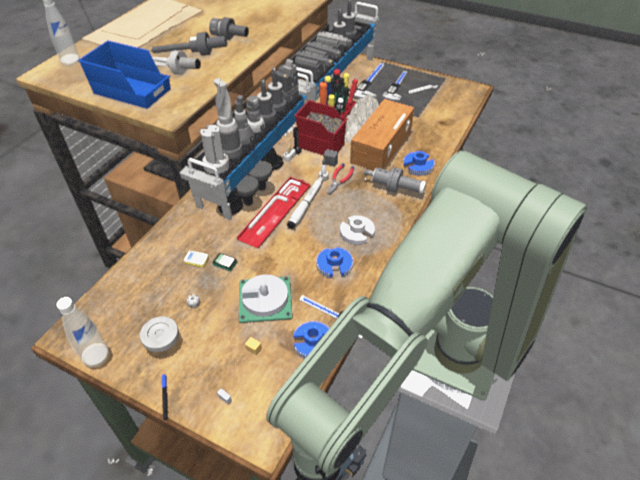

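The top view shows the arbor at (240,222), the steel key at (152,240), the brass key at (198,238) and the aluminium hub at (344,258). The blue look-alikes are at (222,274), (300,257) and (460,275). I'm moving towards the key for a closer look.

>>> step_arm(plan=[-3.7,-0.95,0,0,0,0,-3.7,-0.95,0,0,0,0,-3.7,-0.95,0,0,0,0,-3.7,-0.95,0,0,0,0,-3.7,-0.95,0,0,0,0])

```text
time_s: 0.92
ee_pos: [299.7, 471.8, 228.2]
ee_rot: [180.0, 0.0, 167.1]
force: [0.4, 0.2, -0.2]
gripper_width: 91.2
gripper_force: 0.0
```

>>> step_arm(plan=[-3.7,-0.95,0,0,0,0,-3.7,-0.95,0,0,0,0,-3.7,-0.95,0,0,0,0,-3.7,-0.95,0,0,0,0,0,0,0,0,0,0])

```text
time_s: 1.33
ee_pos: [439.8, 399.4, 227.7]
ee_rot: [-180.0, 0.2, 166.7]
force: [-0.3, -0.0, 0.8]
gripper_width: 91.0
gripper_force: 0.0
```

Run:
```python
from h import *
s=sensors.state(); print(s['ee_pos'],s['ee_rot'],s['qpos'])
p=viewer.grab_frame('wrist'); save(p,'w1.png'); print(p['position'],p['attitude'],p['fx'])
for n,z in [('arbor',0),('key_center',14),('spare_center',14)]:
    for r in viewer.pinpoint(n,p)[:3]: print(n,round(r['score'],2),np.round(r['location']),np.round(px2w(p,r['location'],z)))
```

```text
[439.78795087 399.35780222 227.74210904] [-179.97559748    0.22209445  166.74302287] [ 41.23797368  19.99114756  87.1585014   -0.20416395  72.74133212
 -35.44461473]
[357.61890841 419.30529643 383.57022767] [ 1.62750508e+02 -3.71261098e-02  7.67497040e+01] 375.84246533887455
key_center 0.97 [326. 250.] [480. 400.  14.]
spare_center 0.58 [182. 295.] [495. 239.  14.]
spare_center 0.21 [325. 252.] [482. 399.  14.]
```

View pics/w1.png

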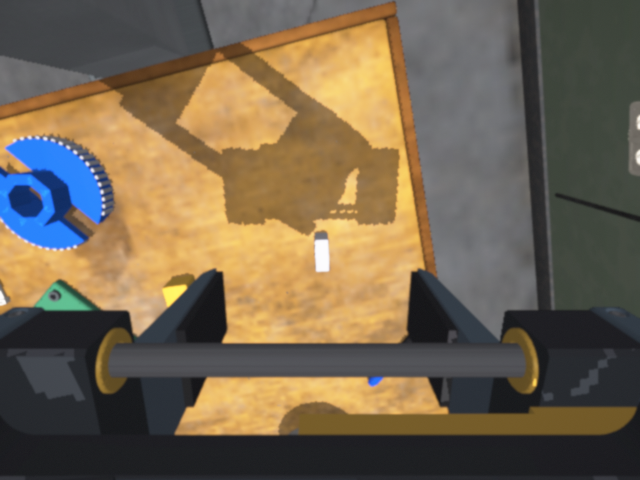

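The wrist view shows the steel key at (322,252), with its long side nearly upright in the image. The brass key is at (178,292). I'll fit the key's top face for its yaw, and take the arbor's yaw from the top view.

```bash
cat >> h.py <<'E'
def fitrect(p,mask,z):
    n,l,st,ce=cv2.connectedComponentsWithStats(mask.astype(np.uint8)); out=[]
    for i in range(1,n):
        if st[i,4]<15: continue
        c=max(cv2.findContours((l==i).astype(np.uint8),cv2.RETR_EXTERNAL,cv2.CHAIN_APPROX_NONE)[0],key=len)[:,0,:]
        w=np.array([px2w(p,u,z)[:2] for u in c],np.float32)
        (cx,cy),(a,b),t=cv2.minAreaRect(w)
        out.append((st[i,4],ce[i].round(),(round(cx,1),round(cy,1)),(round(a,1),round(b,1)),round(t if a>b else t+90,1)))
    return sorted(out,key=lambda o:-o[0])
E
python3 - <<'E'
from h import *
p=viewer.grab_frame('wrist'); im=p['img'].astype(int)
m=np.zeros(im.shape[:2],bool); m[225:285,300:345]=(im.min(2)[225:285,300:345]>190)
print(fitrect(p,m,28))
p=viewer.grab_frame('top'); c=p['img'][185:260,195:285]; h=cv2.resize(c,None,fx=6,fy=6,interpolation=cv2.INTER_CUBIC)
c2=p['img'][235:285,315:375]; h2=cv2.resize(c2,None,fx=6,fy=6,interpolation=cv2.INTER_CUBIC)
cv=np.zeros((450,800,3),np.uint8); cv[:450,:540]=h; 
cv[:300,540:800]=h2[:,50:310]
cv2.imwrite('pics/crop.png',cv[:,:,::-1])
hsv=cv2.cvtColor(p['img'],cv2.COLOR_RGB2HSV); g=cv2.inRange(hsv,(60,80,40),(90,255,255))>0; g[:185]=0;g[260:]=0;g[:,:205]=0;g[:,280:]=0
print(fitrect(p,g,8)[:2])
E
```

```text
[(np.int32(431), array([319., 263.]), (480.4, 395.5), (14.0, 33.3), 167.5)]
[(np.int32(523), array([243., 224.]), (553.6, 80.8), (147.8, 148.1), 122.2)]
```

View pics/crop.png

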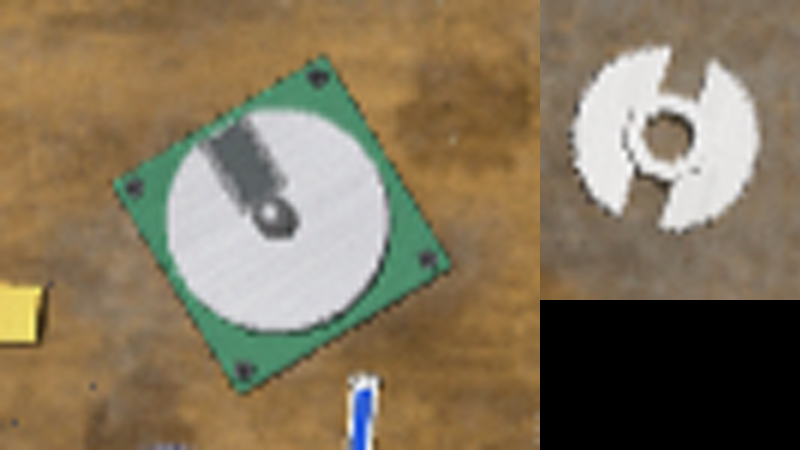

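The crop shows the arbor slot pointing up and left, so the arbor yaw is about +32°. The key fit is consistent with the given size (33×14 mm), so I'll go down on it.

>>> step_arm(plan=[-2,0.27,2,0,0,-0.01,-2,0.27,3.5,0,0,0,0,0,4,0,0,0,0,0,4,0,0,0,0,0,3,0,0,0], hand=5)

```text
time_s: 2.05
ee_pos: [472.3, 399.0, 60.1]
ee_rot: [-179.9, -0.1, 167.7]
force: [-0.7, 0.5, 0.1]
gripper_width: 61.0
gripper_force: 0.0
```

>>> step_arm(plan=[0,0,0,0,0,0,0,0,0,0,0,0])

```text
time_s: 2.22
ee_pos: [472.9, 399.4, 62.2]
ee_rot: [-179.9, -0.1, 167.7]
force: [0.2, -0.9, 1.7]
gripper_width: 50.4
gripper_force: 0.0
```

Run:
```python
from h import *
s=sensors.state(); print(s['ee_pos'],s['ee_rot'])
p=viewer.grab_frame('wrist'); save(p,'w2.png')
im=p['img'].astype(int)
m=(im.min(2)>190); print(w2px(p,[480,395,28])); 
for o in fitrect(p,m,28): 
  if abs(o[2][0]-480)<40 and abs(o[2][1]-395)<40: print(o)
```

```text
[472.90445352 399.37672254  62.16323668] [-1.79869043e+02 -1.14950602e-01  1.67728685e+02]
[310.43520349 299.15257236]
```

>>> step_arm(plan=[-0.82,-0.22,0,0,0,0,0,0,1.1,0,0,0,0,0,1.1,0,0,0,0,0,1,0,0,0,0,0,0,0,0,0])

```text
time_s: 2.68
ee_pos: [480.5, 394.0, 28.6]
ee_rot: [-179.8, -0.2, 167.6]
force: [0.5, -0.3, -0.1]
gripper_width: 49.9
gripper_force: 0.0
```

Run:
```python
from h import *
s=sensors.state(); print(s['ee_pos'],s['ee_rot'])
p=viewer.grab_frame('wrist'); save(p,'w2.png')
```

```text
[480.5020966  393.97103857  28.55288093] [-1.79803552e+02 -1.69552767e-01  1.67623689e+02]
```

View pics/w2.png

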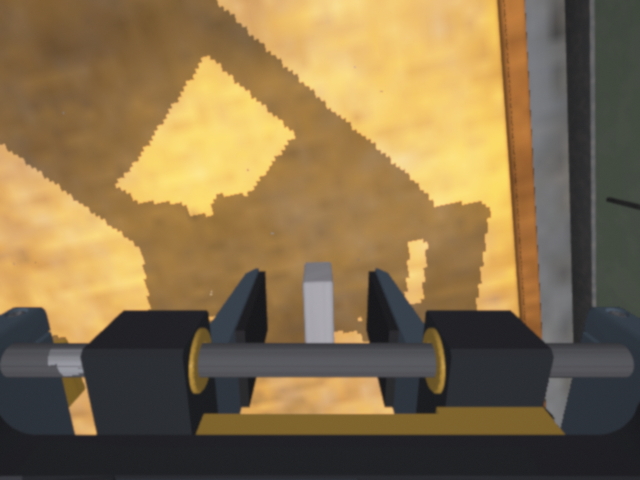

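The wrist view shows the key centred between the open fingers, at (318,300). I'll close on it and lift.

>>> step_arm(plan=[0,0,-0.2,0,0,0,0,0,0,0,0,0,0,0,0,0,0,0,0,0,0,0,0,0,0,0,0,0,0,0], hand=0, newtons=25)

```text
time_s: 3.15
ee_pos: [482.0, 395.3, 33.3]
ee_rot: [180.0, 0.0, 167.6]
force: [0.1, -0.1, -0.2]
gripper_width: 19.8
gripper_force: 0.0
```

>>> step_arm(plan=[0,0,0,0,0,0,0,0,0,0,0,0,0,0,0,0,0,0,0,0,-1,0,0,0,0,0,-3,0,0,0])

```text
time_s: 3.57
ee_pos: [479.3, 393.1, 69.5]
ee_rot: [-179.6, -0.4, 167.6]
force: [-0.2, 0.6, -1.4]
gripper_width: 14.0
gripper_force: 25.0
```

>>> step_arm(plan=[-0.95,-3.3,-1.7,0,0,0,-0.95,-3.3,-1.7,0,0,0,-0.95,-3.3,-1.7,0,0,0,-0.95,-3.3,-1.7,0,0,0,-0.95,-3.3,-1.7,0,0,0])

```text
time_s: 3.98
ee_pos: [492.6, 222.3, 159.3]
ee_rot: [180.0, 0.0, 167.7]
force: [0.9, 0.9, -0.7]
gripper_width: 13.6
gripper_force: 25.0
```

>>> step_arm(plan=[-0.95,-3.3,-1.7,0,0,0,-0.95,-3.3,-1.7,0,0,0,-0.95,-3.3,-1.7,0,0,0,-0.95,-3.3,-1.7,0,0,0,-0.95,-3.3,-1.7,0,0,0])

```text
time_s: 4.4
ee_pos: [503.5, 50.8, 244.5]
ee_rot: [180.0, 0.0, 167.6]
force: [1.0, 0.3, -1.5]
gripper_width: 14.1
gripper_force: 25.0
```

>>> step_arm(plan=[0,0,0,0,0,-0.111,0,0,0,0,0,-0.111,0,0,0,0,0,-0.111,0,0,0,0,0,-0.111,0,0,0,0,0,-0.111])

```text
time_s: 4.82
ee_pos: [503.8, 52.2, 243.5]
ee_rot: [180.0, 0.0, -160.3]
force: [-0.4, 0.2, -1.3]
gripper_width: 13.7
gripper_force: 25.0
```

>>> step_arm(plan=[0,0,0,0,0,-0.111,0,0,0,0,0,-0.111,0,0,0,0,0,0,0,0,0,0,0,0])

```text
time_s: 5.15
ee_pos: [503.9, 52.4, 243.3]
ee_rot: [-180.0, 0.0, -148.0]
force: [0.1, 0.3, -1.5]
gripper_width: 14.2
gripper_force: 25.0
```

Run:
```python
from h import *
s=sensors.state(); print(s['ee_pos'],s['ee_rot'],s['gripper_width'])
p=viewer.grab_frame('wrist'); save(p,'w3.png')
for r in viewer.pinpoint('arbor',p)[:2]: print(r['score'],r['location'],px2w(p,r['location'],0))
hsv=cv2.cvtColor(p['img'],cv2.COLOR_RGB2HSV); g=cv2.inRange(hsv,(60,80,40),(90,255,255))>0
print(fitrect(p,g,8)[:3])
```

```text
[503.85334739  52.44477832 243.32403343] [-1.79998904e+02  1.68941066e-02 -1.48009188e+02] 14.167427563562486
0.69 [313.1, 258.7] [556.01348662  81.79710665   0.        ]
[(np.int32(4019), array([317., 225.]), (547.3, 81.0), (138.3, 148.4), 122.0)]
```

View pics/w3.png

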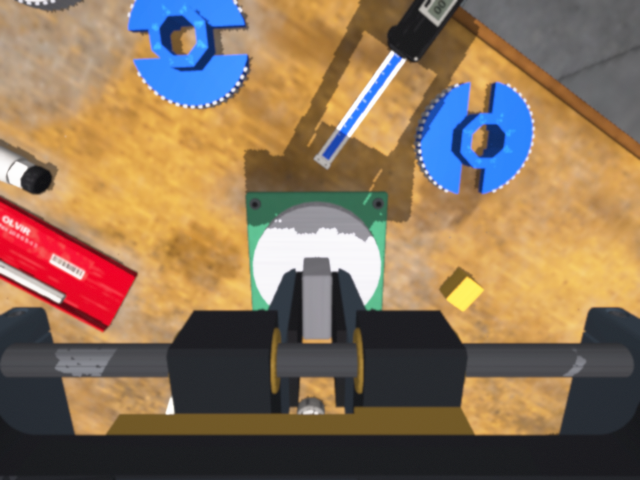

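The key is held straight, at (316,300), but it hides the spigot. I'll back off 80 mm along the tool's x to see the shoulder.

>>> step_arm(plan=[4,0,0,0,0,0,4,0,0,0,0,0,0,0,0,0,0,0,0,0,0,0,0,0])

```text
time_s: 5.58
ee_pos: [435.0, 9.3, 243.3]
ee_rot: [-180.0, 0.0, -148.0]
force: [0.6, 0.6, -0.5]
gripper_width: 13.5
gripper_force: 25.0
```

Run:
```python
from h import *
s=sensors.state(); print(s['ee_pos'],s['ee_rot'],s['gripper_width'])
p=viewer.grab_frame('wrist'); save(p,'w4.png'); np.savez('w4.npz',**{k:p[k] for k in ['img','fx','fy','cx','cy','position','attitude']})
for r in viewer.pinpoint('arbor',p)[:2]: print(r['score'],r['location'],px2w(p,r['location'],0))
hsv=cv2.cvtColor(p['img'],cv2.COLOR_RGB2HSV); g=cv2.inRange(hsv,(60,80,40),(90,255,255))>0
print(fitrect(p,g,8)[:3])
```

```text
[434.98450564   9.30682011 243.27778094] [-1.79992351e+02  3.08970222e-02 -1.48016971e+02] 13.464972128939667
[(np.int32(1193), array([268., 281.]), (536.3, 20.8), (57.7, 58.3), 122.6), (np.int32(1185), array([365., 281.]), (488.8, 97.2), (57.9, 57.9), 32.0)]
```

View pics/w4.png

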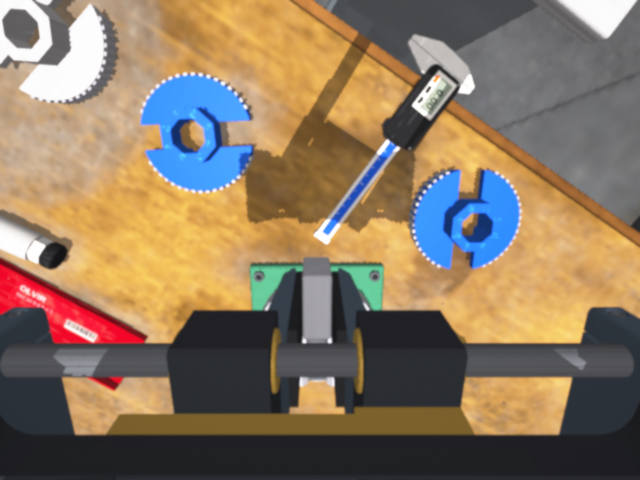

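That was the wrong way, since image up points towards the base. The hub also shows at top left, at (30,30). I'll go forward past the arbor instead.

>>> step_arm(plan=[-4,0,0,0,0,0,-4,0,0,0,0,0,-4,0,0,0,0,0,-3.6,0,0,0,0,0,0,0,0,0,0,0])

```text
time_s: 6.1
ee_pos: [574.7, 97.1, 241.4]
ee_rot: [-180.0, 0.3, -147.7]
force: [0.0, -0.1, -0.3]
gripper_width: 13.8
gripper_force: 25.0
```

>>> step_arm(plan=[0,0,0,0,0,0,0,0,0,0,0,0])

```text
time_s: 6.27
ee_pos: [568.4, 93.3, 242.2]
ee_rot: [180.0, -0.1, -147.8]
force: [-0.2, -0.1, -1.5]
gripper_width: 13.5
gripper_force: 25.0
```

Run:
```python
from h import *
s=sensors.state(); print(s['ee_pos'],s['ee_rot'],s['gripper_width'])
p=viewer.grab_frame('wrist'); save(p,'w5.png'); np.savez('w5.npz',**{k:p[k] for k in ['img','fx','fy','cx','cy','position','attitude']})
for r in viewer.pinpoint('arbor',p)[:2]: print(r['score'],r['location'],px2w(p,r['location'],0))
hsv=cv2.cvtColor(p['img'],cv2.COLOR_RGB2HSV); g=cv2.inRange(hsv,(60,80,40),(90,255,255))>0
print(fitrect(p,g,8)[:3])
```

```text
[568.36834469  93.26934351 242.17299146] [ 1.79964842e+02 -9.43799052e-02 -1.47813213e+02] 13.48981005609325
0.76 [310.2, 193.2] [558.39466648  80.5356733    0.        ]
[(np.int32(5113), array([317., 170.]), (552.0, 83.7), (148.4, 148.7), 122.2), (np.int32(189), array([195., 275.]), (703.4, 19.8), (6.1, 39.0), 92.7), (np.int32(41), array([178., 320.]), (764.4, 28.9), (3.6, 16.2), 91.4)]
```

View pics/w5.png

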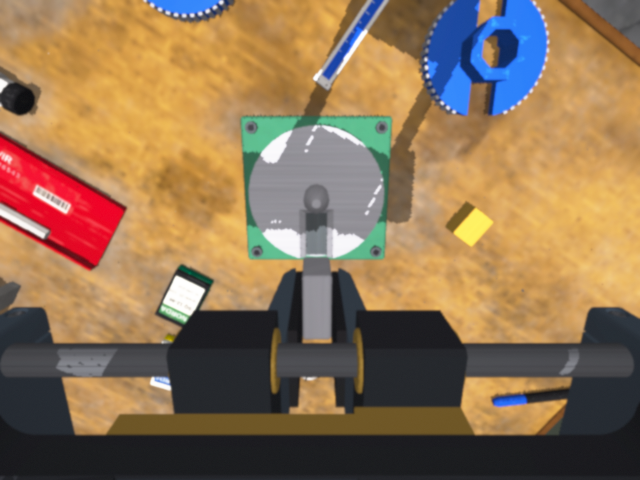

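The arbor is fully visible: spigot tip near (316,193), slot centred on column 317, key in line below it. I'll compute the target from these.

Run:
```python
from h import *
p=dict(np.load('w5.npz'))
for u,z in [((316,191),74),((317,212),36),((300,212),36),((333,212),36),((248,190),36),((386,190),36),((317,125),36)]: print(u,z,px2w(p,u,z).round(1))
c=np.array([552,83.7]);a=np.radians(32.2);k=c+42*np.array([np.cos(a),np.sin(a)]);print(k)
for X in [[*c,74],[*c,36],[*k,36]]: print(X,w2px(p,X).round(1))
a=np.radians(32.2)
for t in (0,90,180,270):
  b=a+np.radians(t);print(t,w2px(p,[c[0]+66*np.cos(b),c[1]+66*np.sin(b),36]).round(1))
s=sensors.state();d=np.r_[k,60]-s['ee_pos'];print(d,rot(s['ee_rot']).T@d)
```

```text
(316, 191) 74 [542.8  78.   74. ]
(317, 212) 36 [565.2  93.2  36. ]
(300, 212) 36 [574.1  79.1  36. ]
(333, 212) 36 [556.8 106.6  36. ]
(248, 190) 36 [582.3  25.1  36. ]
(386, 190) 36 [511.2 138.2  36. ]
(317, 125) 36 [495.9  49.6  36. ]
[587.54011298 106.08080359]
[np.float64(552.0), np.float64(83.7), 74] [315.9 203.3]
[np.float64(552.0), np.float64(83.7), 36] [315.9 195.7]
[np.float64(587.5401129773577), np.float64(106.08080359497066), 36] [315.9 237.1]
0 [315.9 259.6]
90 [383.8 195.6]
180 [315.9 124.6]
270 [248.  195.7]
[  19.79349985   13.47132847 -182.93807688] [-24.02377409   0.84940917 182.92549326]
```

The predicted shoulder outline agrees with the picture to about 2 px. I'll move over the slot and lower.

>>> step_arm(plan=[-2.4,0.1,2.5,0,0,0,0,0,4,0,0,0,0,0,4,0,0,0,0,0,4,0,0,0,0,0,1,0,0,0])

```text
time_s: 6.78
ee_pos: [583.3, 105.3, 82.6]
ee_rot: [179.7, -0.6, -147.9]
force: [-0.9, -1.0, -1.0]
gripper_width: 13.8
gripper_force: 25.0
```

>>> step_arm(plan=[0,0,0,0,0,0,0,0,0,0,0,0,0,0,0,0,0,0])

```text
time_s: 7.03
ee_pos: [590.1, 106.6, 91.0]
ee_rot: [-179.9, 0.3, -147.9]
force: [0.4, -0.8, -0.1]
gripper_width: 13.9
gripper_force: 25.0
```

Run:
```python
from h import *
s=sensors.state();d=np.array([587.5,106.1,57])-s['ee_pos'];print(s['ee_pos'],s['ee_rot'],rot(s['ee_rot']).T@d)
p=viewer.grab_frame('wrist'); save(p,'w6.png')
```

```text
[590.12150063 106.63416904  91.02300175] [-179.87435061    0.30370987 -147.86278522] [ 2.68428685  1.0167618  34.00710293]
```

View pics/w6.png

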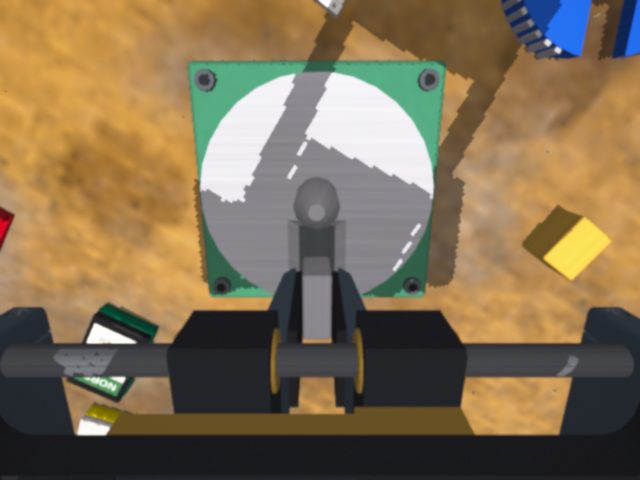

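The key and the slot are in line at column 317. I'll lower slowly.

>>> step_arm(plan=[0.1,0,0.8,0,0,0,0,0,0.8,0,0,0,0,0,0.6,0,0,0,0,0,0.5,0,0,0,0,0,0,0,0,0])

```text
time_s: 7.5
ee_pos: [586.3, 105.9, 59.4]
ee_rot: [179.9, -0.1, -147.8]
force: [-0.1, -0.0, -0.9]
gripper_width: 13.8
gripper_force: 25.0
```

>>> step_arm(plan=[0,0,0.2,0,0,0,0,0,0,0,0,0,0,0,0,0,0,0,0,0,0,0,0,0])

```text
time_s: 7.83
ee_pos: [587.5, 106.0, 59.1]
ee_rot: [-180.0, 0.0, -147.8]
force: [-0.1, 1.2, -1.1]
gripper_width: 13.8
gripper_force: 25.0
```

>>> step_arm(plan=[0,0,0.2,0,0,0,0,0,0.1,0,0,0,0,0,0,0,0,0,0,0,0,0,0,0])

```text
time_s: 8.17
ee_pos: [587.8, 106.0, 57.1]
ee_rot: [-180.0, 0.1, -147.8]
force: [-1.3, -0.8, 5.3]
gripper_width: 13.7
gripper_force: 25.0
```

>>> step_arm(plan=[0,0,0.1,0,0,0,0,0,0,0,0,0,0,0,0,0,0,0])

```text
time_s: 8.42
ee_pos: [587.9, 106.1, 57.1]
ee_rot: [-180.0, 0.1, -147.8]
force: [-3.6, -1.4, 10.1]
gripper_width: 14.1
gripper_force: 25.0
```

The contact height matches the slot floor. I'll release and rise.

>>> step_arm(plan=[0,0,-0.1,0,0,0,0,0,0,0,0,0,0,0,0,0,0,0,0,0,0,0,0,0,0,0,0,0,0,0], hand=5)

```text
time_s: 8.83
ee_pos: [587.2, 106.0, 55.6]
ee_rot: [180.0, -0.0, -147.8]
force: [-0.3, 0.6, 0.2]
gripper_width: 43.9
gripper_force: 0.0
```

>>> step_arm(plan=[0,0,-1,0,0,0,0,0,-3,0,0,0,0,0,-4,0,0,0,0,0,-4,0,0,0,0,0,-4,0,0,0], hand=9)

```text
time_s: 9.25
ee_pos: [586.9, 105.9, 218.2]
ee_rot: [180.0, -0.0, -147.8]
force: [0.7, -0.3, -0.3]
gripper_width: 77.4
gripper_force: 0.0
```

>>> step_arm(plan=[0,0,-2,0,0,0,0,0,0,0,0,0,0,0,0,0,0,0])

```text
time_s: 9.5
ee_pos: [587.7, 106.1, 237.7]
ee_rot: [-179.9, 0.2, -147.8]
force: [-0.3, 0.6, -0.7]
gripper_width: 90.0
gripper_force: 0.0
```

Run:
```python
from h import *
s=sensors.state();print(s['ee_pos'],s['ee_rot'])
p=viewer.grab_frame('wrist'); save(p,'w7.png')
c=cv2.resize(p['img'][130:330,210:430],None,fx=3,fy=3); cv2.imwrite('pics/w7c.png',c[:,:,::-1])
k=np.array([587.5,106.1]);a=np.radians(32.2)
for x,y in [(17,7),(17,-7),(-17,7),(-17,-7)]:
  print(w2px(p,[k[0]+x*np.cos(a)-y*np.sin(a),k[1]+x*np.sin(a)+y*np.cos(a),52]).round(1), end=' ')
p=viewer.grab_frame('top'); r=viewer.pinpoint('hub_center',p)
for q in r: print(q['score'],q['location'],px2w(p,q['location'],24).round())
```

```text
[587.71312223 106.06481518 237.69241702] [-1.79929503e+02  1.78423696e-01 -1.47844480e+02]
[323.2 236. ] [308.4 236. ] [323.4 200.6] [308.2 200.6] 0.83 [345.7, 259.8] [ 422. -295.   24.]
0.83 [458.9, 277.9] [ 364. -697.   24.]
0.56 [299.8, 254.6] [ 439. -131.   24.]
```

View pics/w7c.png

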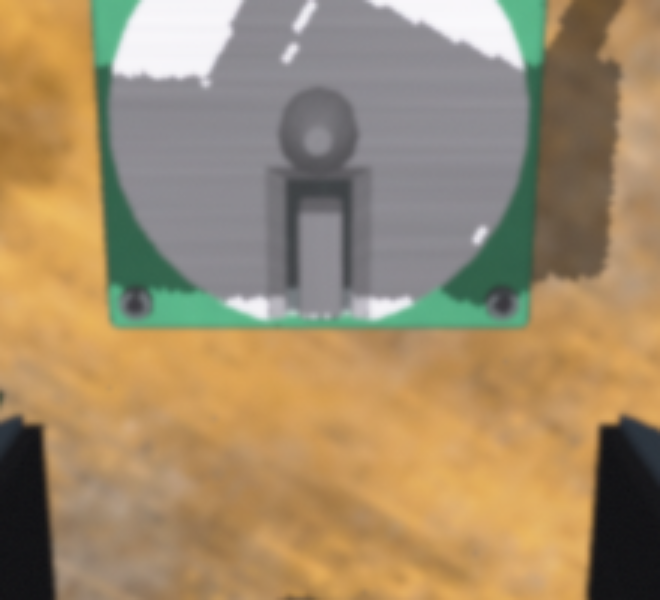

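The crop shows the key seated in the slot, at (320,255) in the crop. It lies parallel to the slot, and its outline agrees with the predicted corners. Next is the hub.

>>> step_arm(plan=[3.13,-2.28,0,0,0,0,3.13,-2.28,0,0,0,0,3.13,-2.28,0,0,0,0,3.13,-2.28,0,0,0,0,3.13,-2.28,0,0,0,0])

```text
time_s: 10.07
ee_pos: [513.7, -75.0, 234.1]
ee_rot: [179.9, -0.2, -147.8]
force: [0.2, -0.4, -0.2]
gripper_width: 90.1
gripper_force: 0.0
```

>>> step_arm(plan=[3.13,-2.28,0,0,0,0,3.13,-2.28,0,0,0,0,3.13,-2.28,0,0,0,0,3.13,-2.28,0,0,0,0,3.13,-2.28,0,0,0,0])

```text
time_s: 10.48
ee_pos: [451.7, -233.5, 233.8]
ee_rot: [-179.0, -1.8, -150.2]
force: [0.5, -0.2, -0.1]
gripper_width: 89.9
gripper_force: 0.0
```

>>> step_arm(plan=[3.13,-2.28,0,0,0,0,0,0,0,0,0,0.122,0,0,0,0,0,0.122,0,0,0,0,0,0.122,0,0,0,0,0,0.122])

```text
time_s: 10.9
ee_pos: [444.9, -252.4, 233.7]
ee_rot: [-177.2, -1.6, -179.5]
force: [0.3, -0.3, 0.6]
gripper_width: 89.9
gripper_force: 0.0
```

>>> step_arm(plan=[0,0,0,0,0,0.122,0,0,0,0,0,0.122,0,0,0,0,0,0.122,0,0,0,0,0,0,0,0,0,0,0,0])

```text
time_s: 11.32
ee_pos: [445.3, -252.3, 234.3]
ee_rot: [-176.8, -0.5, 160.1]
force: [-0.8, 0.2, -0.7]
gripper_width: 90.4
gripper_force: 0.0
```

```bash
cat > hub.py <<'E'
from h import *
s=sensors.state();print(s['ee_pos'].round(1),s['ee_rot'].round(2))
p=viewer.grab_frame('wrist')
for q in viewer.pinpoint('hub_center',p)[:3]: print(q['score'],q['location'],px2w(p,q['location'],24).round(1))
im=p['img'].astype(int); hsv=cv2.cvtColor(p['img'],cv2.COLOR_RGB2HSV)
m=((hsv[...,1]<40)&(hsv[...,2]>90)); m[305:]=0
n,l,st,ce=cv2.connectedComponentsWithStats(m.astype(np.uint8))
for i in np.argsort(-st[1:,4])[:4]+1: print(st[i],ce[i].round())
save(p,'hub.png'); np.savez('hub.npz',**{k:p[k] for k in ['img','fx','fy','cx','cy','position','attitude']})
for r in range(100,310,5): print(r,''.join('#' if m[r,c] else '.' for c in range(210,430,3)))
E
python3 hub.py
```

```text
[ 445.3 -252.3  234.3] [-176.82   -0.51  160.08]
0.79 [292.6, 207.0] [ 425.  -281.9   24. ]
0.57 [446.8, 161.0] [ 432.  -128.5   24. ]
[    0     0   323   148 27128] [118.  51.]
[ 237  157  112  104 7853] [293. 209.]
[   0  173   96  132 5877] [ 38. 255.]
[ 597    0   32  135 1400] [611.  70.]
100 ..........................................................................
105 .......................................................................###
110 ....................................................................##....
115 ..................................................................#.......
120 .................................................................#........
125 ..........................................................................
130 ..............................................................#...........
135 .............................................................#............
140 ..........................................................................
145 ............................................................#.............
150 ..........
[... 1813 characters left out ...]
....................................................................
270 #.........................................................................
275 ..........................................................................
280 ..........................................................................
285 ..........................................................................
290 ..........................................................................
295 ..........................................................................
300 ..........................................................................
305 ..........................................................................
```

The pose picked up a 3° tilt because a row was cut short by the speed limit. I'll fit the hub outline with a model and compute the corrections.

```bash
cat > fit.py <<'E'
from h import *
from scipy.optimize import minimize
def poly(p,pts,z): return np.array([w2px(p,[*q,z]) for q in pts])
def render(p,x,y,t,S=4):
    M=np.zeros((480*S//1,640*S),np.uint8) if 0 else np.zeros((480,640),np.uint8)
    c,s=np.cos(t),np.sin(t); T=lambda P:np.array(P)@np.array([[c,s],[-s,c]])+[x,y]
    f=lambda P,z,v: cv2.fillPoly(M,[np.round(poly(p,T(P),z)*16).astype(np.int32)],v,lineType=8,shift=4)
    a=np.linspace(0,2*np.pi,90); circ=np.c_[np.cos(a),np.sin(a)]
    f(circ*56.5,22,1); f([(-70,-12),(70,-12),(70,12),(-70,12)],22,0)
    o=np.arange(8)*np.pi/4+np.pi/8; oc=np.c_[np.cos(o),np.sin(o)]*24/np.cos(np.pi/8)
    for z in (24,30,36,42,48): f(oc,z,1)
    f(circ*15,48,0); return M
def hubfit(p,x0,y0,t0):
    hsv=cv2.cvtColor(p['img'],cv2.COLOR_RGB2HSV); m=((hsv[...,1]<40)&(hsv[...,2]>90)).astype(np.uint8); m[305:]=0
    n,l,st,ce=cv2.connectedComponentsWithStats(m); u=w2px(p,[x0,y0,24])
    ok=[i for i in range(1,n) if 200<st[i,4]<20000 and np.hypot(*(ce[i]-u))<90]; m=np.isin(l,ok).astype(np.uint8)
    def cost(v):
        r=render(p,v[0]*10,v[1]*10,v[2]); r[305:]=0; return 1-(r&m).sum()/(r|m).sum()
    b=min((minimize(cost,[x0/10,y0/10,t],method='Nelder-Mead',options=dict(initial_simplex=np.array([x0/10,y0/10,t])+np.array([[0,0,0],[1,0,0],[0,1,0],[0,0,.2]]))) for t in (t0-.3,t0,t0+.3)),key=lambda r:r.fun)
    return b.x[0]*10,b.x[1]*10,np.degrees(b.x[2]),b.fun
def go(x,y,z,yaw):
    s=sensors.state();Rc=rot(s['ee_rot']); print('tool shift cm',(Rc.T@(np.array([x,y,z])-s['ee_pos'])/10).round(2),'rotvec',R.from_matrix(Rc.T@rot([180,0,yaw])).as_rotvec().round(3))
E
python3 - <<'E'
from fit import *
p=dict(np.load('hub.npz')); x,y,t,c=hubfit(p,425,-282,np.radians(-17)); print(x,y,t,c); go(x,y,200,t+180)
E
```

```text
428.64652287878414 -284.05594070466464 -17.540601339915927 0.09821209894685279
tool shift cm [ 0.48 -3.35  3.68] rotvec [-0.056 -0.009 -0.042]
```

>>> step_arm(plan=[0,0,0,-0.056,-0.009,-0.042,0,0,0,0,0,0,0.3,-1.7,1.5,0,0,0,0.3,-1.7,1.5,0,0,0,0,0,0,0,0,0])

```text
time_s: 11.83
ee_pos: [427.5, -284.0, 202.9]
ee_rot: [-180.0, -0.2, 162.2]
force: [-0.1, 1.2, -0.6]
gripper_width: 90.3
gripper_force: 0.0
```

>>> step_arm(plan=[0,0,0,0,0,0,0,0,0,0,0,0])

```text
time_s: 12.0
ee_pos: [430.3, -283.0, 206.0]
ee_rot: [180.0, 0.1, 162.3]
force: [-0.0, 0.3, 0.1]
gripper_width: 89.8
gripper_force: 0.0
```

Run:
```python
from fit import *
s=sensors.state();print(s['ee_pos'].round(1),s['ee_rot'].round(2))
p=viewer.grab_frame('wrist'); x,y,t,c=hubfit(p,428.6,-284,np.radians(-17.5)); print(x,y,t,c); go(x,y,40,t+180)
```

```text
[ 430.3 -283.   206. ] [1.800e+02 1.500e-01 1.623e+02]
428.24444573838593 -284.5652704639342 -15.558442966384552 0.08601694915254232
tool shift cm [ 0.22 -0.22 16.63] rotvec [-0.     0.003 -0.037]
```

>>> step_arm(plan=[0.1,-0.1,2.5,0,0,-0.02,0,0,3.5,0,0,0,0,0,3.5,0,0,0,0,0,3,0,0,0,0,0,1.5,0,0,0])

```text
time_s: 12.47
ee_pos: [428.0, -282.3, 63.1]
ee_rot: [179.9, -0.1, 163.5]
force: [0.1, -0.1, -0.1]
gripper_width: 90.3
gripper_force: 0.0
```

>>> step_arm(plan=[0,0,0.5,0,0,0,0,0,0,0,0,0,0,0,0,0,0,0,0,0,0,0,0,0])

```text
time_s: 12.8
ee_pos: [430.2, -284.5, 62.2]
ee_rot: [-179.9, 0.3, 163.5]
force: [-0.4, 0.7, 1.0]
gripper_width: 90.1
gripper_force: 0.0
```

Run:
```python
from fit import *
s=sensors.state();print(s['ee_pos'].round(1),s['ee_rot'].round(2)); go(428.3,-284.4,41,163.5)
```

```text
[ 430.2 -284.5   62.2] [-179.94    0.31  163.49]
tool shift cm [ 0.2  -0.04  2.12] rotvec [-0.001  0.005 -0.   ]
```

>>> step_arm(plan=[0.15,0,1,0,0,0,0,0,0.9,0,0,0,0,0,0,0,0,0,0,0,0,0,0,0])

```text
time_s: 13.13
ee_pos: [427.5, -283.5, 41.8]
ee_rot: [180.0, 0.1, 163.5]
force: [-0.4, -0.2, 0.7]
gripper_width: 90.3
gripper_force: 0.0
```

>>> step_arm(plan=[0,0,0,0,0,0,0,0,0,0,0,0,0,0,0,0,0,0,0,0,0,0,0,0,0,0,0,0,0,0], hand=0, newtons=30)

```text
time_s: 13.55
ee_pos: [427.6, -283.6, 41.7]
ee_rot: [-180.0, 0.1, 163.5]
force: [0.2, -0.8, -0.8]
gripper_width: 59.5
gripper_force: 0.0
```

>>> step_arm(plan=[0,0,0,0,0,0,0,0,0,0,0,0,0,0,0,0,0,0,0,0,0,0,0,0,0,0,0,0,0,0])

```text
time_s: 13.97
ee_pos: [427.6, -283.8, 41.7]
ee_rot: [-180.0, 0.1, 163.5]
force: [-0.8, -2.0, 0.6]
gripper_width: 47.8
gripper_force: 30.0
```

The boss is gripped on its flats (47.8 mm). I'll lift and turn.

>>> step_arm(plan=[0,0,-1,0,0,0,0,0,-3,0,0,0,0,0,-3.5,0,0,0,0,0,-3.5,0,0,0,0,0,-3.5,0,0,0])

```text
time_s: 14.38
ee_pos: [426.3, -282.5, 187.9]
ee_rot: [179.9, -0.0, 163.5]
force: [1.6, 0.1, -4.6]
gripper_width: 47.9
gripper_force: 30.0
```

>>> step_arm(plan=[0,0,-3,0,0,0,0,0,0,0,0,-0.1,0,0,0,0,0,-0.1,0,0,0,0,0,-0.1,0,0,0,0,0,-0.1])

```text
time_s: 14.8
ee_pos: [426.4, -282.5, 216.5]
ee_rot: [179.9, 0.0, -173.3]
force: [0.2, 0.4, -5.0]
gripper_width: 48.1
gripper_force: 30.0
```

>>> step_arm(plan=[0,0,0,0,0,-0.1,0,0,0,0,0,-0.1,0,0,0,0,0,-0.1,0,0,0,0,0,-0.1,0,0,0,0,0,-0.05])

```text
time_s: 15.22
ee_pos: [445.6, -249.1, 214.2]
ee_rot: [-178.4, -2.6, -150.8]
force: [-0.7, -0.1, -4.1]
gripper_width: 47.4
gripper_force: 30.0
```

>>> step_arm(plan=[0,0,0,0,0,0,0,0,0,0,0,0])

```text
time_s: 15.38
ee_pos: [445.4, -250.0, 214.2]
ee_rot: [-178.4, -2.6, -150.9]
force: [-1.0, 0.1, -3.8]
gripper_width: 48.1
gripper_force: 30.0
```

Run:
```python
from fit import *
s=sensors.state();print(s['ee_pos'].round(1),s['ee_rot'].round(2),s['qpos'].round(),s['force'],s['gripper_width']); go(552,83.7,215,-147.8)
p=dict(np.load('w5.npz')); Rt=rot([179.965,-.094,-147.813]); t=np.array([568.37,93.27,242.17])
Rc=Rt.T@rot(p['attitude']); tc=Rt.T@(p['position']-t)
Rt=rot([-179.929,.178,-147.844]); t=np.array([587.71,106.06,237.69]); p['attitude']=Rt@Rc; p['position']=t+Rt@tc
for z in (74,60,36): print(z,w2px(p,[552,83.7,z]).round(1))
im=cv2.imread('pics/w7.png',0)
for r in range(158,192,2): print(r,im[r,296:338:2])
```

```text
[ 445.4 -250.   214.2] [-178.35   -2.65 -150.89] [ -29.   13.   99.   -3.   68. -147.] [-0.96351496  0.05241557 -3.78630652] 48.13813449423088
tool shift cm [-25.52  23.92  -1.94] rotvec [-0.028 -0.047 -0.053]
74 [315.6 176.4]
60 [315.6 174.3]
36 [315.7 171.1]
158 [137 137 138 138 138 138 138 137 135 130 128 131 135 137 138 139 138 139
 138 139 139]
160 [141 140 140 141 141 140 134 121 111 107 105 109 113 123 137 140 141 139
 140 140 140]
162 [139 140 138 139 139 132 112 105 107 107 107 106 105 106 119 136 141 141
 141 140 141]
164 [137 137 137 137 134 114 104 109 109 110 111 110 110 108 104 119 138 140
 140 142 141]
166 [136 136 136 135 121 104 106 111 111 113 114 114 113 109 103 105 131 138
 139 139 139]
168 [138 138 139 137 115 105 108 112 115 116 117 118 115 109 104 103 129 140
 141 141 141]
170 [139 139 139 133 108 104 109 111 117 119 122 119 116 110 104 102 119 140
 140 141 140]
172 [137 138 137 127 102 102 107 113 121 130 133 126 117 109 103 101 110 137
 140 140 140]
174 [138 139 139 123  98 100 105 113 130 142 143 138 121 107 104  99 101 133
 141 141 141]
176 [141 141 141 129  96  97 102 112 137 143 141 141 126 105 101  94 103 138
 143 143 143]
178 [141 141 140 133  97  92  97 107 135 142 142 140 119 101  96  91 112 139
 141 142 142]
180 [138 138 139 136 105  88  91  97 115 133 135 125 103  94  89  89 120 137
 139 138 139]
182 [141 141 141 140 124  93  87  89  94 101 101  96  93  88  87 104 135 141
 141 141 141]
184 [139 137 136 134 133 115  89  85  86  86  88  88  86  85  97 126 134 135
 135 139 139]
186 [142 130 114 108 107 105  93  85  84  84  85  84  85  88  98 106 107 107
 116 132 137]
188 [139 129 118 111 101  94  92  92  89  87  85  87  90  91  93  94 102 109
 114 131 137]
190 [138 127 116 117 107  76  73  73  72  72  74  74  74  73  73  81 107 114
 118 133 138]
```

The spigot tip projects exactly where it is seen, at (315.6,176.5). The last joint had reached its limit, so I'll move towards the arbor first and correct the tilt there.

>>> step_arm(plan=[-1.8,1.7,-0.15,0,0,0,-1.8,1.7,-0.15,0,0,0,-2.5,2.4,-0.2,0,0,0,-2.5,2.4,-0.2,0,0,0,-2.5,2.4,-0.2,0,0,0])

```text
time_s: 15.8
ee_pos: [491.0, -103.6, 215.3]
ee_rot: [-178.3, -2.6, -151.1]
force: [1.5, -0.2, -4.0]
gripper_width: 48.0
gripper_force: 30.0
```

>>> step_arm(plan=[-2.5,2.4,-0.2,0,0,0,-2.5,2.4,-0.2,0,0,0,-2.5,2.4,-0.2,0,0,0,-2.5,2.4,-0.2,0,0,0,0,0,0,-0.028,-0.047,-0.053])

```text
time_s: 16.22
ee_pos: [534.7, 35.6, 215.5]
ee_rot: [179.9, 0.3, -147.5]
force: [0.6, -0.2, -4.3]
gripper_width: 47.6
gripper_force: 30.0
```

>>> step_arm(plan=[0,0,0,0,0,0,0,0,0,0,0,0,0,0,0,0,0,0])

```text
time_s: 16.47
ee_pos: [531.8, 27.4, 215.8]
ee_rot: [-179.9, -0.0, -148.0]
force: [-0.3, -0.7, -4.1]
gripper_width: 47.9
gripper_force: 30.0
```

Run:
```python
from fit import *
s=sensors.state();print(s['ee_pos'].round(1),s['ee_rot'].round(2),s['qpos'].round()); go(552,83.7,215,-147.8)
```

```text
[531.8  27.4 215.8] [-1.7991e+02 -3.0000e-02 -1.4803e+02] [   2.   15.   96.   -0.   69. -120.]
tool shift cm [-4.69  3.7   0.07] rotvec [-0.002 -0.001 -0.004]
```

>>> step_arm(plan=[-2.3,1.85,0,0,0,0,-2.3,1.85,0,0,0,0,0,0,3,0,0,0,0,0,3,0,0,0,0,0,2.5,0,0,0])

```text
time_s: 16.88
ee_pos: [551.2, 83.6, 129.4]
ee_rot: [-179.9, -0.0, -148.0]
force: [-0.3, -0.6, -4.4]
gripper_width: 48.0
gripper_force: 30.0
```

>>> step_arm(plan=[0,0,0,0,0,0,0,0,0,0,0,0,0,0,0,0,0,0,0,0,0,0,0,0])

```text
time_s: 17.22
ee_pos: [553.2, 84.1, 133.0]
ee_rot: [-179.8, 0.3, -147.9]
force: [0.8, 1.0, -4.3]
gripper_width: 47.9
gripper_force: 30.0
```

Run:
```python
from fit import *
s=sensors.state();print(s['ee_pos'].round(1),s['ee_rot'].round(2)); go(551.3,83.3,121,-147.8)
```

```text
[553.2  84.1 133. ] [-179.83    0.26 -147.93]
tool shift cm [0.21 0.04 1.2 ] rotvec [-0.003  0.005 -0.002]
```

>>> step_arm(plan=[0.1,0,0.6,0,0,0,0,0,0.6,0,0,0,0,0,0.5,0,0,0,0,0,0,0,0,0,0,0,0,0,0,0])

```text
time_s: 17.63
ee_pos: [550.4, 83.8, 113.3]
ee_rot: [-180.0, -0.0, -147.9]
force: [0.5, -0.5, -4.9]
gripper_width: 48.3
gripper_force: 30.0
```

>>> step_arm(plan=[0,0,0.4,0,0,0,0,0,0.4,0,0,0,0,0,0.2,0,0,0,0,0,0,0,0,0,0,0,0,0,0,0])

```text
time_s: 18.05
ee_pos: [550.7, 83.9, 103.6]
ee_rot: [-179.9, 0.0, -147.9]
force: [0.7, -0.5, -3.2]
gripper_width: 47.6
gripper_force: 30.0
```

Free so far. I'll carry on down.

>>> step_arm(plan=[0,0,0.4,0,0,0,0,0,0.4,0,0,0,0,0,0.2,0,0,0,0,0,0,0,0,0,0,0,0,0,0,0])

```text
time_s: 18.47
ee_pos: [550.6, 83.8, 93.5]
ee_rot: [-179.9, 0.0, -147.9]
force: [0.4, 0.4, -4.5]
gripper_width: 48.0
gripper_force: 30.0
```

>>> step_arm(plan=[0,0,0.3,0,0,0,0,0,0.3,0,0,0,0,0,0,0,0,0,0,0,0,0,0,0])

```text
time_s: 18.8
ee_pos: [550.6, 83.8, 87.5]
ee_rot: [-179.9, 0.0, -147.9]
force: [0.4, 0.5, -4.1]
gripper_width: 48.1
gripper_force: 30.0
```

>>> step_arm(plan=[0,0,0.3,0,0,0,0,0,0.3,0,0,0,0,0,0,0,0,0,0,0,0,0,0,0])

```text
time_s: 19.13
ee_pos: [550.6, 83.8, 81.5]
ee_rot: [-180.0, 0.0, -147.9]
force: [-0.3, -0.3, -4.1]
gripper_width: 47.7
gripper_force: 30.0
```

>>> step_arm(plan=[0,0,0.2,0,0,0,0,0,0.15,0,0,0,0,0,0,0,0,0,0,0,0,0,0,0])

```text
time_s: 19.47
ee_pos: [550.7, 83.8, 78.2]
ee_rot: [-179.9, 0.0, -147.9]
force: [0.2, 0.3, -4.2]
gripper_width: 47.9
gripper_force: 30.0
```

>>> step_arm(plan=[0,0,0.1,0,0,0,0,0,0,0,0,0,0,0,0,0,0,0])

```text
time_s: 19.72
ee_pos: [551.0, 83.9, 77.7]
ee_rot: [-179.9, 0.1, -147.9]
force: [-0.7, -0.2, -0.3]
gripper_width: 47.5
gripper_force: 30.0
```

>>> step_arm(plan=[0,0,0,0,0,0,0,0,0,0,0,0,0,0,0,0,0,0,0,0,0,0,0,0,0,0,0,0,0,0], hand=7)

```text
time_s: 20.13
ee_pos: [551.0, 83.8, 77.4]
ee_rot: [-179.9, 0.1, -147.9]
force: [0.0, 0.2, -0.1]
gripper_width: 69.8
gripper_force: 0.0
```

>>> step_arm(plan=[0,0,-1,0,0,0,0,0,-3,0,0,0,0,0,-4,0,0,0,0,0,-4,0,0,0,0,0,-4,0,0,0], hand=9)

```text
time_s: 20.55
ee_pos: [550.2, 83.8, 239.8]
ee_rot: [-179.9, 0.1, -147.9]
force: [0.9, -0.3, 0.0]
gripper_width: 89.9
gripper_force: 0.0
```

>>> step_arm(plan=[-1,0,0,0,0,0,-2,0,0,0,0,0,0,0,0,0,0,0,0,0,0,0,0,0])

```text
time_s: 20.88
ee_pos: [576.0, 100.0, 237.3]
ee_rot: [-179.9, 0.0, -147.8]
force: [-0.6, -0.1, -0.6]
gripper_width: 89.7
gripper_force: 0.0
```

Run:
```python
from fit import *
import fit
s=sensors.state();print(s['ee_pos'].round(1),s['ee_rot'].round(2))
p=viewer.grab_frame('wrist'); save(p,'end.png')
for q in viewer.pinpoint('hub_center',p)[:3]: print(q['score'],q['location'],px2w(p,q['location'],60).round(1))
# raise model by 36 mm: lower the camera instead
for h in (36,41,46):
  q=dict(p); q['position']=np.array(p['position'])-[0,0,h]; print(h,hubfit(q,552,83.7,np.radians(32.2)))
hsv=cv2.cvtColor(p['img'],cv2.COLOR_RGB2HSV); m=((hsv[...,1]<40)&(hsv[...,2]>90))
for r in range(80,290,5): print(r,''.join('#' if m[r,c] else '.' for c in range(225,410,3)))
```

```text
[576.  100.  237.3] [-1.7993e+02  2.0000e-02 -1.4784e+02]
0.73 [492.2, 40.2] [375.1 140.1  60. ]
0.62 [315.4, 191.9] [553.1  85.4  60. ]
36 (np.float64(548.4007485791617), np.float64(82.25996641159853), np.float64(17.983794800421837), np.float64(0.33306467862180134))
41 (np.float64(545.9351938754163), np.float64(81.42907451031321), np.float64(58.483991221893746), np.float64(0.31295663248206984))
46 (np.float64(546.1196901901037), np.float64(80.14850787292218), np.float64(14.478502874024974), np.float64(0.2891841116478797))
80 ..............................................................
85 ..............................................................
90 ..............................................................
95 ..............................................................
100 ..............................................................
105 ..............................................................
110 ..............................................................
115 ......#..#..............#############..............#..........
120 .......##...........###############
[... 1538 characters left out ...]
#############.................
240 .........##.......#########################.......##..........
245 ...........#.........###################.........#............
250 ..............................................................
255 ..............................................................
260 ..............................................................
265 ..............................................................
270 ..............................................................
275 ..............................................................
280 ..............................................................
285 ..............................................................
```

The hub took support at exactly its home height (TCP 77.7 mm). The network also sees it within 2 mm of the arbor axis. Handing in.

```bash
python3 -c "
from workcell import env
print(env.job_done())"
```

```text
the job is handed in; nothing more can be done
None
```

The steel key is in the slot and the hub is home on the shoulder over it; everything is released and the job was handed in at about 21 s, though no verdict came back.

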